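# Change gear on the studio's paper winder

## Task

The bench paper winder stands in first gear, with its lever in the slot marked with one dot. Change it to third: push the lever through the H-gate, out of first, across neutral and fully home in the slot marked with three dots. Only push the lever, with the fingertips or the outside of the fingers; do not grip its knob or force it hard, and leave the glue bottle, the cardboard tube and the chuck key as they lie.

Things in the scene. Friction and masses are not known exactly. Their poses are not given: they have to be found in the camera images.
- winder: fixed bench winder, like a small lathe: grey gearbox 200 mm deep, 240 wide, flat lid 150 mm above the bench; bed, chuck and tailstock to its left (+y), motor behind. Origin on the bench, straight under the lever's pivot, which is 95 mm up. Its x axis points away from the operator, along the gate's slots; y to the left, across them; z up
- gate (a point): middle of the steel gate plate's top, 160 mm above the bench; axes as the winder's. Plate 96 mm in x, 140 in y, cut as an H: two slots along x, 14 mm wide, centred 16 mm left and right, joined midway by a neutral channel along y, 14 mm wide between two round-nosed tongues (18 mm wide). First is the far left slot, second near left; third and fourth are the right-hand two, either way round
- lever_knob (a point): centre of the black ball knob (40 mm diameter) atop the gear lever, 165 mm from the pivot; upright it is 260 mm above the bench, home in a slot 248 mm up, about 46 mm from the middle in x and 39 mm in y. Below it a 10 mm round stem. The lever stays where it is left; moving it takes about 3 N at the knob; the gate's edges guide the stem
- lever_stem (a point): point on the lever's stem 65 mm from the pivot, about level with the gate plate
- select (a joint): lever's swing across the gate, rad: 0 upright, positive leaning left (+y of the winder); about +0.25 in the left pair of slots, -0.25 in the right pair
- shift (a joint): lever's swing along the slots, rad: 0 in neutral, positive leaning away (+x of the winder); about +0.28 home in a far slot, -0.28 home in a near slot
- three_home (a point): where the stem's centre stands, level with the gate's top, when home in third (three dots in a row), 18.5 mm in x from the gate's middle, against the slot's end. The gear marks are flat white plates, 30 x 38 mm, one outside each slot, centred 30 mm sideways of the home point, with 9 mm black dots: one, two, three in a row, four in a square
- four_home (a point): the same point for fourth (four dots in a square): the other slot on the right
- glue_bottle: loose white plastic bottle, 60 mm diameter, 170 mm tall, on the bench to the right; origin under its foot. Leave it
- card_tube: loose upright cardboard tube, 56 mm diameter, 130 mm tall, on the bench to the right; origin under its foot. Leave it
- chuck_key: loose steel T-shaped chuck key, 95 x 53 mm, 15 mm thick, lying on the gearbox lid in front of the gate plate, its long bar along the front edge; origin at its underside. Leave it

How it is judged (in metres and radians):
On the way, in this order (a step that is already met when the one before it is completed fails the run):
1. the lever is out of first, in neutral (value of joint shift between -0.09 and 0.09 rad), for 0.1 s.
2. the lever has crossed to the right-hand slots (value of joint select below -0.2 rad), for 0.1 s.
At the end, for the whole second after the job is handed in: the lever rests fully home in third: its stem within 6 mm of the home point beside the three dots (knob within about 15 mm), still, in the right-hand column (horizontal distance between lever_stem and three_home below 0.006 m and value of joint select below -0.2 rad and velocity of joint shift between -0.02 and 0.02 rad/s); the robot touches nothing.
It fails at once if the lever was gripped or forced (more than 35 N of finger contact on it) (contact force between shift and the fingers above 35 N).
It fails at once if the glue bottle was moved (distance of glue_bottle from where it was at the start of the episode above 0.02 m).
It fails at once if the cardboard tube was moved (distance of card_tube from where it was at the start of the episode above 0.02 m).
It fails at once if the chuck key was moved (distance of chuck_key from where it was at the start of the episode above 0.02 m).
It also fails if it takes over 67 s, if anything falls off the work surface, if the arm or the gripper's body presses on something with over 40 N, if the wrist force passes 120 N, or if a joint passes its speed limit or range.

## Robot

A 6-joint arm with a two-finger parallel gripper is mounted at the origin on the work surface. World frame = base frame: x ahead of the robot, y to its left, z up, the work surface at z = 0. Lengths are in m, angles in degrees, forces in N, time in s.
With the tool pointing down it reaches from about 0.35 to 0.875 m from the base axis. Payload 4.2 kg.
Tool frame: the origin (TCP) lies on the centre line of the jaws, within the pads' length; the fingertips stand 25 mm ahead of it and the grasp point (between the pads) lies 6 mm ahead of it; z points along the fingers, y is the line along which they close (so a half turn about z gives the same grasp; the last joint's range is limited). The gripper opens to 87 mm and grips with 3 to 60 N. Pads are 19 mm wide; open, the fingers measure 117 mm over their backs; the gripper's body (75 mm by 190 mm) begins 51 mm behind the grasp point.
Start: joints at [83.113, 22.042, 0.453, 0, -68.411, -14.817], TCP at [0.231, 0.581, 0.248] pointing down, gripper open.
Joint ranges: [-179.83, 179.83], [-69.29, 118.12], [-61.27, 80.66], [-181.25, 117.63], [-171.15, -9.14], [-177.46, 177.46]. Speed limits (degrees/s): [159.86, 159.86, 180, 180, 180, 180].

## Interface

Orientations are given as a 3x3 rotation matrix whose columns are the frame's x, y, z axes.
In Python, from station import r gives the robot as it stands.
- The arm moves only by the tool move_arm, never from a script. Its argument "series" is a list of rows, each an object with "grip": the opening, from 0 (shut) to 1 (fully open); "xyz": the shift along the tool's x, y, z in mm, a list of three; "angular": the turn, a rotation vector about the tool's x, y, z in rad, a list of three. A call has 1 to 10 rows; each row is the pose to reach, as a shift and turn from the pose commanded when the call began, along the tool's axes at that moment; what a row does not reach only later rows make up. A row lasts 1/10 s, in which the tool goes at most 50 mm and 8.59 degrees, less where a joint would pass 70% of its speed; a pose out of reach is approached as far as the arm can. A call with a gripper value outside its range is refused whole. The fingers move at their own pace and stop on an object; the grip force is fixed at half the most. Time passes only in rows, so rows that repeat a pose let the fingers close. It gives the time, the measured TCP pose, the force, the opening and the grip force at its end, in the units of the state.
- r.sense(): the state, without advancing time (a new reading comes with each control period).
- r.capture(name): name is "side" or "top" or "wrist"; returns a dict with "img" (480x640x3 uint8, red, green, blue), "camera_matrix" (3x3 intrinsics, pixels), "rvec" (rotation vector, rad) and "tvec" (3), from world to camera coordinates, as OpenCV has them; the wrist camera has in their place "hand_eye" (4x4, takes a point from camera to tool coordinates, whose origin is the TCP and whose axes are the flange's). Camera axes: x right, y down, z forward; pixel columns grow to the right and rows downward; lengths in m; the calibration is good to about 2 mm. A picture is of the moment at which its call begins: read the wrist's pose just before it. There is no depth.
- r.finish_job(): hands the job in; it is judged then, once.
The state is a dict: "time_s": time; "joints": joint angles; "joint_velocities": joint speeds; "effort": joint torques, N m; "tcp_pos": TCP position; "ee_rot": TCP orientation; "wrist_force": force on the tool from outside, world axes, zero at the start; "moment": the same for the moment, N m; "gripper_width": opening from 0.0 (shut) to 1.0 (fully open); "gripper_force": force on a finger pad.
Only numpy, scipy, OpenCV 4.12 (cv2) and the standard library are available. Lean on these libraries where they do the work, as an engineer would, in place of code of your own. Each camera call takes 0.05 s, during which the arm holds its last target. There are 200 camera calls.

## Working session

There is one attempt and no reset: what is moved stays moved. The work goes in short steps, Python scripts to look and compute and a tool call to move; the robot and the scene stay as the last step left them, time stands still between calls to the robot, and variables do not carry over. Pictures are saved under pics/ and viewed, at most 10 in all, crops included, and the job is handed in when it is done.

Besides the shell and the picture viewer there is one more tool, called after "Call:" by a JSON object that holds its "name" and its "arguments", one argument or row to a line. move_arm: Moves the arm, as the interface text tells. Its arguments: {"type":"object","properties":{"series":{"type":"array"}},"required":["series"]}

```bash
mkdir -p pics; cat > h.py <<'E'
import numpy as np, cv2
from station import r
def P(c):
    R,_=cv2.Rodrigues(np.array(c["rvec"],float)); t=np.array(c["tvec"],float).ravel(); return np.array(c["camera_matrix"],float),R,t
def ray(c,uv):
    K,R,t=P(c); d=R.T@np.linalg.inv(K)@np.array([uv[0],uv[1],1.]); return -R.T@t,d
def onz(c,uv,z):
    o,d=ray(c,uv); return o+d*(z-o[2])/d[2]
def proj(c,p):
    K,R,t=P(c); q=K@(R@np.array(p)+t); return q[:2]/q[2]
E
python3 - <<'E'
from h import *
import pickle
s=r.sense(); print(s)
d={}
for n in("side","top"):
    c=r.capture(n); d[n]=c; cv2.imwrite(f"pics/{n}0.png",cv2.cvtColor(c["img"],cv2.COLOR_RGB2BGR)); print(n,ray(c,(320,240)))
pickle.dump(d,open("c0.pkl","wb"))
E
```

```text
{'time_s': 0.0, 'joints': array([ 8.31121983e+01,  2.20885511e+01,  3.80537373e-01, -2.88355766e-02,
       -6.84125148e+01, -1.48158392e+01]), 'joint_velocities': array([ 0.0303316 , -0.00838507,  0.0537961 , -0.11403266,  0.04533233,
       -0.02498201]), 'effort': array([ 9.25842760e-04, -3.90665388e+01,  1.87403423e+01,  4.21959981e+00,
        1.09091299e-02, -1.95057337e-04]), 'tcp_pos': array([0.23091361, 0.5801838 , 0.24648842]), 'ee_rot': array([[ 9.29040431e-01, -3.69977517e-01, -7.16869230e-04],
       [-3.69978201e-01, -9.29038213e-01, -2.03227135e-03],
       [ 8.58958005e-05,  2.15328824e-03, -9.99997678e-01]]), 'wrist_force': array([0.41058174, 0.57642005, 0.78065166]), 'moment': array([-0.06202915,  0.06348382, -0.02660327]), 'gripper_force': 0.0, 'gripper_width': 1.0008647530539065}
side (array([ 0.38756038, -0.69267458,  0.80024712]), array([ 0.16336607,  0.62267802, -0.76535583]))
top (array([ 0.41505897, -0.19358205,  0.93697085]), array([ 0.17540286, -0.00635203, -0.98453285]))
```

View pics/top0.png

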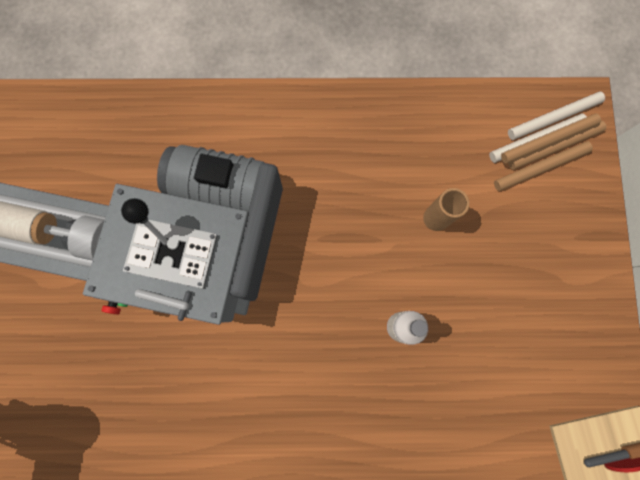

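View pics/side0.png

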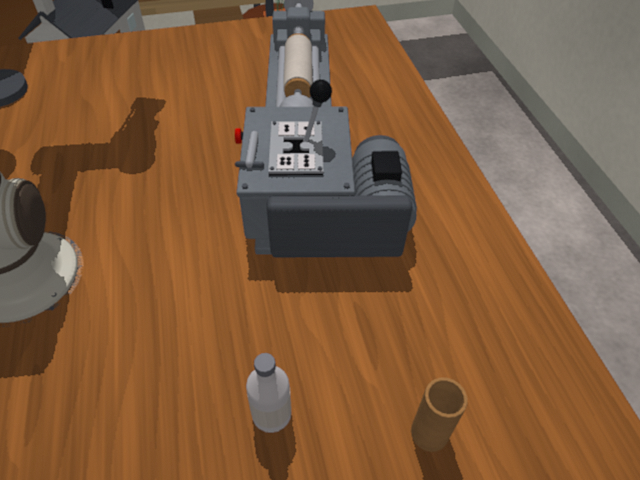

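The top view shows the gate plate around (170,254), the knob at (135,210), and the marks one dot (146,236), two (140,257), three (~198,247) and four (~193,268). Third therefore looks like the far right slot. Next I'll measure and zoom in.

```bash
python3 - <<'E'
from h import *
import pickle
d=pickle.load(open("c0.pkl","rb"))
a=cv2.cvtColor(d["top"]["img"],cv2.COLOR_RGB2BGR)[195:315,95:255]; b=cv2.cvtColor(d["side"]["img"],cv2.COLOR_RGB2BGR)[70:190,230:390]
cv2.imwrite("pics/z.png",np.hstack([cv2.resize(x,None,fx=2.5*1,fy=2.5,interpolation=cv2.INTER_CUBIC) for x in(a,b)]))
knob={}
for n,(x0,y0,x1,y1) in dict(top=(110,190,155,228),side=(303,75,338,108)).items():
    g=d[n]["img"][y0:y1,x0:x1].max(2); m=(g<45).astype(np.uint8)
    cs,_=cv2.findContours(cv2.morphologyEx(m,cv2.MORPH_OPEN,np.ones((5,5))),0,2); c=max(cs,key=cv2.contourArea)
    (u,v),rad=cv2.minEnclosingCircle(c); knob[n]=(u+x0,v+y0); print(n,knob[n],rad)
A=[];B=[]
for n in knob:
    o,dd=ray(d[n],knob[n]); dd/=np.linalg.norm(dd); M=np.eye(3)-np.outer(dd,dd); A.append(M);B.append(M@o)
X=np.linalg.solve(sum(A),sum(B)); print("knob",X,[np.linalg.norm(M@X-q) for M,q in zip(A,B)])
# white plates
for n,(x0,y0,x1,y1) in dict(top=(115,215,225,295),side=(262,115,330,180)).items():
    im=d[n]["img"][y0:y1,x0:x1].astype(int); m=((im.min(2)>195)).astype(np.uint8)
    k,l,st,ce=cv2.connectedComponentsWithStats(m)
    for i in range(1,k):
        if st[i,4]>30:
            c=ce[i]+[x0,y0]; print(n,st[i],c,onz(d[n],c,.161))
E
```

```text
top (134.76457405090332, 211.8318386077881) 13.327415466308594
side (319.6785717010498, 91.48214340209961) 11.952986717224121
knob [0.58480469 0.08854253 0.24729723] [np.float64(0.000707445772975335), np.float64(0.0007074457729752152)]
top [  11   10   79   57 1338] [155.72272048 258.26382661] [0.52331531 0.08318084 0.161     ]
top [ 70  21  26  22 309] [196.86407767 246.61488673] [0.54309142 0.01355289 0.161     ]
side [ 17   8  15  11 100] [286.54 128.11] [0.52759699 0.10995632 0.161     ]
side [37  8  9 11 64] [301.671875 127.578125] [0.55581709 0.10518257 0.161     ]
side [15 39 16 14 83] [284.90361446 161.4939759 ] [0.50624809 0.01847656 0.161     ]
side [37 39  5 14 59] [300.62711864 160.45762712] [0.53407447 0.01495471 0.161     ]
side [47 40  5 13 55] [311.36363636 161.07272727] [0.55234712 0.00911696 0.161     ]
```

View pics/z.png

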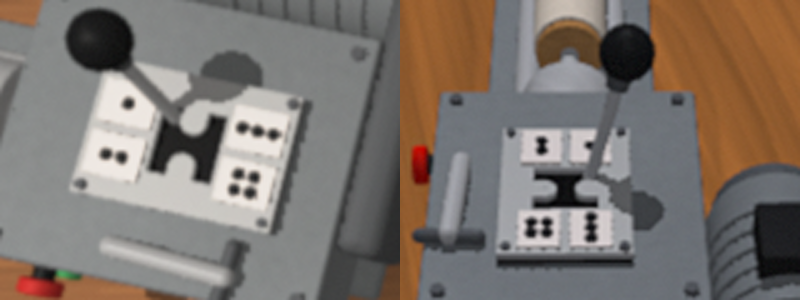

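The crop shows three dots in the far right mark and four dots in the near right one, so the route is out of first, across right, then push away. Next I'll get the gate pose from the plate's corner screws.

```bash
python3 - <<'E'
from h import *
import pickle
d=pickle.load(open("c0.pkl","rb"))
# order: far-right, near-right, near-left, far-left
top=[(212.6,236.2),(199.8,283.8),(127,268.6),(139.8,221)]
side=[(319.6,168.4),(272,168.4),(274,122.8),(318,122.8)]
for n,q in(("top",top),("side",side)):
    p=np.array([onz(d[n],x,.161)[:2] for x in q]); c=p.mean(0)
    fx=(p[0]+p[3]-p[1]-p[2])/2; fy=(p[3]+p[2]-p[0]-p[1])/2
    print(n,p.round(4).tolist(),c,np.linalg.norm(fx),np.linalg.norm(fy),np.degrees(np.arctan2(fx[1],fx[0])),np.degrees(np.arctan2(-fy[0],fy[1])))
k=np.array([0.5848,0.0885])
for yaw in(-10,-12,-14,-16):
    t=np.radians(yaw);R=np.array([[np.cos(t),-np.sin(t)],[np.sin(t),np.cos(t)]]); print(yaw,"centre from knob",k-R@[.046,.039])
for n in("top","side"): # bottle, tube rough
    print(n,onz(d[n],dict(top=(415,328),side=(264,362))[n],.17),onz(d[n],dict(top=(454,204),side=(446,398))[n],.13))
E
```

```text
top [[0.5612, -0.0129], [0.479, 0.0062], [0.5058, 0.1312], [0.5888, 0.1142]] [0.53371464 0.05964779] 0.08451612554565335 0.12894179391222557 -12.333499362140635 -12.19430418457206
side [[0.5621, -0.0128], [0.4807, 0.0058], [0.5074, 0.131], [0.5893, 0.1124]] [0.53488109 0.05910221] 0.08376567720614105 0.12806602290113409 -12.814843415944553 -12.168505529339182
-10 centre from knob [0.53272656 0.05808031]
-12 centre from knob [0.53169665 0.05991618]
-14 centre from knob [0.53073144 0.06178687]
-16 centre from knob [0.52983211 0.06369011]
top [ 0.40250228 -0.35495343  0.17      ] [ 0.62403994 -0.44400501  0.13      ]
side [ 0.40305832 -0.36366826  0.17      ] [ 0.62790547 -0.44778456  0.13      ]
```

```bash
cat >> h.py <<'E'
C=np.array([.534,.0595,0]); t_=np.radians(-12.4); W=np.array([[np.cos(t_),-np.sin(t_),0],[np.sin(t_),np.cos(t_),0],[0,0,1]])
G=W@np.diag([1,-1,-1.])
def st(*targets):
    s=r.sense(); R=np.array(s["ee_rot"]); p=np.array(s["tcp_pos"])
    print("t",s["time_s"],"winder mm",(W.T@(p-C)*1e3).round(1),"F(w)",(W.T@s["wrist_force"]).round(1),"grip",round(s["gripper_width"],2))
    print(" rot",cv2.Rodrigues(R.T@G)[0].ravel().round(4))
    for q in targets: print(" to",q,"tool mm",(R.T@(C+W@np.array(q)/1e3-p)*1e3).round(1))
E
python3 -c "
from h import *
st((88,39,340),(88,39,252))"
```

```text
t 0.1 winder mm [-407.8  443.5  246.6] F(w) [-0.7  0.6 -0.2] grip 1.0
 rot [ 0.002   0.     -0.1625]
 to (88, 39, 340) tool mm [554.7 319.2 -92.7]
 to (88, 39, 252) tool mm [554.7 319.   -4.7]
```

Call:
{"name": "move_arm", "arguments": {
  "series": [
    {"grip": 0,"xyz": [0,0,-50],"angular": [0,0,-0.08]},
    {"grip": 0,"xyz": [0,0,-93],"angular": [0,0,-0.1625]},
    {"grip": 0,"xyz": [43,25,-93],"angular": [0.002,0,-0.1625]},
    {"grip": 0,"xyz": [86,50,-93],"angular": [0.002,0,-0.1625]},
    {"grip": 0,"xyz": [129,75,-93],"angular": [0.002,0,-0.1625]},
    {"grip": 0,"xyz": [172,100,-93],"angular": [0.002,0,-0.1625]},
    {"grip": 0,"xyz": [215,125,-93],"angular": [0.002,0,-0.1625]},
    {"grip": 0,"xyz": [258,149,-93],"angular": [0.002,0,-0.1625]},
    {"grip": 0,"xyz": [301,174,-93],"angular": [0.002,0,-0.1625]},
    {"grip": 0,"xyz": [344,198,-93],"angular": [0.002,0,-0.1625]}
  ]
}}

```text
time_s: 1.1
tcp_pos: [0.4781, 0.2676, 0.3403]
ee_rot: [[0.977, -0.214, 0.0], [-0.214, -0.977, 0.002], [-0.0, -0.002, -1.0]]
wrist_force: [1.2, 0.9, 0.3]
gripper_width: 0.168
gripper_force: 0.0
```

```bash
python3 -c "
from h import *
st((88,39,340),(88,39,252))"
```

```text
t 1.1 winder mm [-99.3 191.3 340.3] F(w) [0.9 1.1 0.3] grip 0.17
 rot [-0.0018  0.0003  0.0004]
 to (88, 39, 340) tool mm [187.2 152.4   0. ]
 to (88, 39, 252) tool mm [187.2 152.5  88. ]
```

Call:
{"name": "move_arm", "arguments": {
  "series": [
    {"grip": 0,"xyz": [38,30,0],"angular": [0,0,0]},
    {"grip": 0,"xyz": [76,61,0],"angular": [0,0,0]},
    {"grip": 0,"xyz": [114,91,0],"angular": [0,0,0]},
    {"grip": 0,"xyz": [152,122,0],"angular": [0,0,0]},
    {"grip": 0,"xyz": [188,153,0],"angular": [0,0,0]},
    {"grip": 0,"xyz": [188,153,0],"angular": [0,0,0]},
    {"grip": 0,"xyz": [188,153,45],"angular": [0,0,0]},
    {"grip": 0,"xyz": [188,153,88],"angular": [0,0,0]},
    {"grip": 0,"xyz": [188,153,88],"angular": [0,0,0]}
  ]
}}

```text
time_s: 2.0
tcp_pos: [0.6241, 0.0792, 0.2448]
ee_rot: [[0.976, -0.216, -0.015], [-0.216, -0.976, -0.001], [-0.014, 0.004, -1.0]]
wrist_force: [-0.3, -0.5, -0.3]
gripper_width: 0.005
gripper_force: 0.0
```

```bash
python3 -c "
from h import *
st((32,39,252))
a=[cv2.cvtColor(r.capture(n)['img'],cv2.COLOR_RGB2BGR) for n in('top','side')]
cv2.imwrite('pics/a1.png',np.hstack([cv2.resize(x,None,fx=2.5,fy=2.5) for x in(a[0][175:315,95:255],a[1][50:190,230:390])]))"
```

```text
t 2.0 winder mm [ 83.8  38.6 244.8] F(w) [-0.2 -0.6 -0.3] grip 0.0
 rot [ 0.0044  0.0143 -0.0011]
 to (32, 39, 252) tool mm [-51.9  -0.3  -6.5]
```

View pics/a1.png

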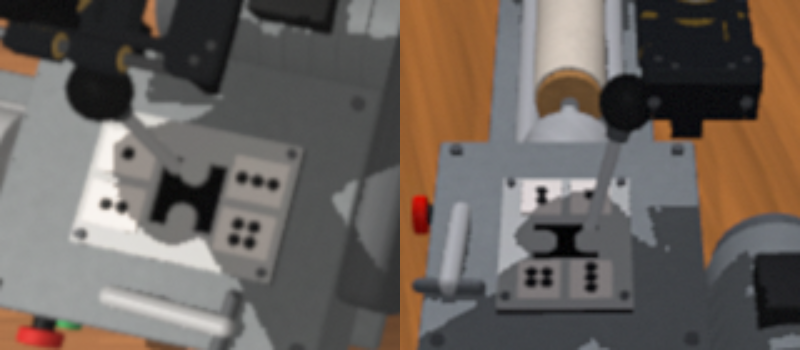

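Call:
{"name": "move_arm", "arguments": {
  "series": [
    {"grip": 0,"xyz": [0,0,0],"angular": [0,0,0]},
    {"grip": 0,"xyz": [-5,0,0],"angular": [0,0,0]},
    {"grip": 0,"xyz": [-10,0,0],"angular": [0,0,0]},
    {"grip": 0,"xyz": [-14,0,0],"angular": [0,0,0]},
    {"grip": 0,"xyz": [-18,0,0],"angular": [0,0,0]},
    {"grip": 0,"xyz": [-22,0,0],"angular": [0,0,0]},
    {"grip": 0,"xyz": [-26,0,0],"angular": [0,0,0]},
    {"grip": 0,"xyz": [-30,0,0],"angular": [0,0,0]}
  ]
}}

```text
time_s: 2.9
tcp_pos: [0.5998, 0.0864, 0.2535]
ee_rot: [[0.977, -0.214, 0.004], [-0.214, -0.977, 0.002], [0.003, -0.003, -1.0]]
wrist_force: [4.0, -0.6, 3.0]
gripper_width: 0.005
gripper_force: 2.3
```

```bash
python3 -c "
from h import *
st((30,39,252))"
```

```text
t 2.9 winder mm [ 58.5  40.4 253.5] F(w) [4.  0.2 3. ] grip 0.0
 rot [-0.003  -0.0034  0.0003]
 to (30, 39, 252) tool mm [-28.5   1.3   1.4]
```

Call:
{"name": "move_arm", "arguments": {
  "series": [
    {"grip": 0,"xyz": [-4,0,1],"angular": [0,0,0]},
    {"grip": 0,"xyz": [-8,0,1],"angular": [0,0,0]},
    {"grip": 0,"xyz": [-12,0,1],"angular": [0,0,0]},
    {"grip": 0,"xyz": [-16,0,1],"angular": [0,0,0]},
    {"grip": 0,"xyz": [-20,0,1],"angular": [0,0,0]},
    {"grip": 0,"xyz": [-24,0,1],"angular": [0,0,0]},
    {"grip": 0,"xyz": [-28,0,1],"angular": [0,0,0]},
    {"grip": 0,"xyz": [-28,0,1],"angular": [0,0,0]},
    {"grip": 0,"xyz": [-28,0,1],"angular": [0,0,0]}
  ]
}}

```text
time_s: 3.8
tcp_pos: [0.5712, 0.0925, 0.251]
ee_rot: [[0.977, -0.215, -0.001], [-0.215, -0.977, 0.002], [-0.001, -0.002, -1.0]]
wrist_force: [2.3, -0.2, 1.5]
gripper_width: 0.003
gripper_force: 1.3
```

```bash
cat >> h.py <<'E'
def knob(save):
    K={};ims=[]
    for n,(x0,y0,x1,y1) in dict(top=(95,175,255,315),side=(230,50,390,190)).items():
        c=r.capture(n); ims.append(cv2.cvtColor(c["img"],cv2.COLOR_RGB2BGR)[y0:y1,x0:x1])
    cv2.imwrite(save,np.hstack([cv2.resize(x,None,fx=2.5,fy=2.5) for x in ims]))
E
python3 -c "
from h import *
st((30,39,252)); knob('pics/a2.png')"
```

```text
t 3.8 winder mm [ 29.2  40.2 251. ] F(w) [2.3 0.3 1.5] grip 0.0
 rot [-0.0018  0.001   0.0002]
 to (30, 39, 252) tool mm [ 0.8  1.2 -1. ]
```

View pics/a2.png

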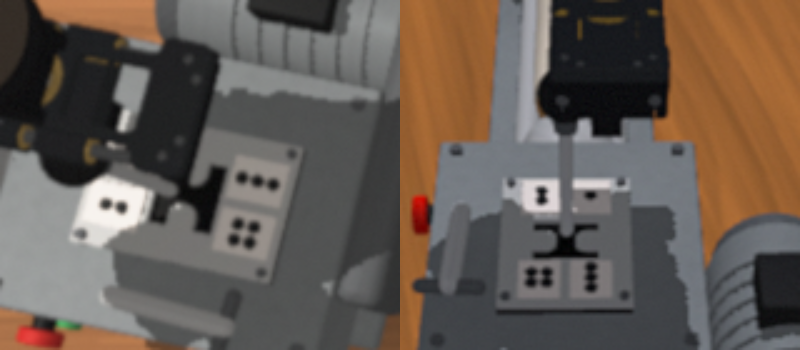

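The side view shows the stem at (567,240), in line with the neutral channel, so the lever is in neutral. I'll go round to the knob's left side.

Call:
{"name": "move_arm", "arguments": {
  "series": [
    {"grip": 0,"xyz": [12,0,0],"angular": [0,0,0]},
    {"grip": 0,"xyz": [25,0,0],"angular": [0,0,0]},
    {"grip": 0,"xyz": [25,-25,0],"angular": [0,0,0]},
    {"grip": 0,"xyz": [25,-50,0],"angular": [0,0,0]},
    {"grip": 0,"xyz": [0,-50,0],"angular": [0,0,0]},
    {"grip": 0,"xyz": [-29,-50,0],"angular": [0,0,0]},
    {"grip": 0,"xyz": [-29,-50,0],"angular": [0,0,0]},
    {"grip": 0,"xyz": [-29,-50,0],"angular": [0,0,0]}
  ]
}}

```text
time_s: 4.7
tcp_pos: [0.5537, 0.1471, 0.2508]
ee_rot: [[0.977, -0.214, -0.001], [-0.214, -0.977, 0.001], [-0.002, -0.001, -1.0]]
wrist_force: [0.0, 0.2, -0.0]
gripper_width: 0.002
gripper_force: 0.0
```

```bash
python3 -c "
from h import *
st((0,-4,252)); knob('pics/a3.png')"
```

```text
t 4.7 winder mm [  0.4  89.8 250.8] F(w) [-0.   0.2 -0. ] grip 0.0
 rot [-0.0006  0.0017  0.0005]
 to (0, -4, 252) tool mm [-0.5 93.8 -1.2]
```

View pics/a3.png

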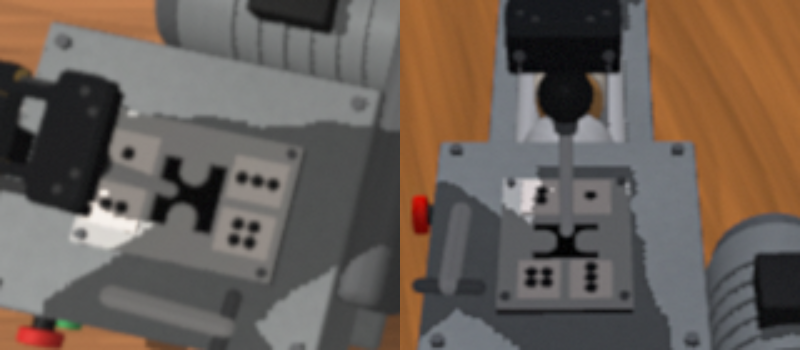

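The stem stands midway in the channel, with the finger on its left. Push right.

Call:
{"name": "move_arm", "arguments": {
  "series": [
    {"grip": 0,"xyz": [0,7,0],"angular": [0,0,0]},
    {"grip": 0,"xyz": [0,12,0],"angular": [0,0,0]},
    {"grip": 0,"xyz": [0,16,0],"angular": [0,0,0]},
    {"grip": 0,"xyz": [0,20,0],"angular": [0,0,0]},
    {"grip": 0,"xyz": [0,24,0],"angular": [0,0,0]},
    {"grip": 0,"xyz": [0,28,0],"angular": [0,0,0]},
    {"grip": 0,"xyz": [0,32,0],"angular": [0,0,0]},
    {"grip": 0,"xyz": [0,36,0],"angular": [0,0,0]},
    {"grip": 0,"xyz": [0,40,0],"angular": [0,0,0]},
    {"grip": 0,"xyz": [0,44,0],"angular": [0,0,0]}
  ]
}}

```text
time_s: 5.8
tcp_pos: [0.5446, 0.104, 0.2513]
ee_rot: [[0.977, -0.215, 0.001], [-0.215, -0.977, 0.002], [0.0, -0.002, -1.0]]
wrist_force: [1.0, 3.6, 3.0]
gripper_width: 0.006
gripper_force: 2.0
```

Call:
{"name": "move_arm", "arguments": {
  "series": [
    {"grip": 0,"xyz": [0,5,0],"angular": [0,0,0]},
    {"grip": 0,"xyz": [0,10,0],"angular": [0,0,0]},
    {"grip": 0,"xyz": [0,15,0],"angular": [0,0,0]},
    {"grip": 0,"xyz": [0,20,0],"angular": [0,0,0]},
    {"grip": 0,"xyz": [0,25,0],"angular": [0,0,0]},
    {"grip": 0,"xyz": [0,30,0],"angular": [0,0,0]},
    {"grip": 0,"xyz": [0,34,0],"angular": [0,0,0]},
    {"grip": 0,"xyz": [0,38,0],"angular": [0,0,0]}
  ]
}}

```text
time_s: 6.6
tcp_pos: [0.5362, 0.0668, 0.251]
ee_rot: [[0.977, -0.215, -0.0], [-0.215, -0.977, 0.002], [-0.0, -0.002, -1.0]]
wrist_force: [0.4, 1.9, 2.2]
gripper_width: -0.0
gripper_force: 1.3
```

```bash
python3 -c "
from h import *
st((0,-4,252))"
```

```text
t 6.6 winder mm [  0.6   7.6 251. ] F(w) [-0.   1.9  2.2] grip -0.0
 rot [-0.0017  0.0005 -0.0001]
 to (0, -4, 252) tool mm [-0.6 11.6 -1. ]
```

Call:
{"name": "move_arm", "arguments": {
  "series": [
    {"grip": 0,"xyz": [0,3,0],"angular": [0,0,0]},
    {"grip": 0,"xyz": [0,6,0],"angular": [0,0,0]},
    {"grip": 0,"xyz": [0,8,0],"angular": [0,0,0]},
    {"grip": 0,"xyz": [0,10,0],"angular": [0,0,0]},
    {"grip": 0,"xyz": [0,11,0],"angular": [0,0,0]},
    {"grip": 0,"xyz": [0,11,0],"angular": [0,0,0]},
    {"grip": 0,"xyz": [0,11,0],"angular": [0,0,0]}
  ]
}}

```text
time_s: 7.3
tcp_pos: [0.5338, 0.0563, 0.251]
ee_rot: [[0.977, -0.215, -0.0], [-0.215, -0.977, 0.001], [-0.001, -0.001, -1.0]]
wrist_force: [0.1, 0.8, 0.1]
gripper_width: 0.004
gripper_force: 0.3
```

```bash
python3 -c "
from h import *
st((0,-4,252)); knob('pics/a4.png')"
```

```text
t 7.3 winder mm [  0.5  -3.2 251. ] F(w) [-0.1  0.8  0.1] grip 0.0
 rot [-0.0011  0.0007  0.0001]
 to (0, -4, 252) tool mm [-0.5  0.8 -1. ]
```

View pics/a4.png

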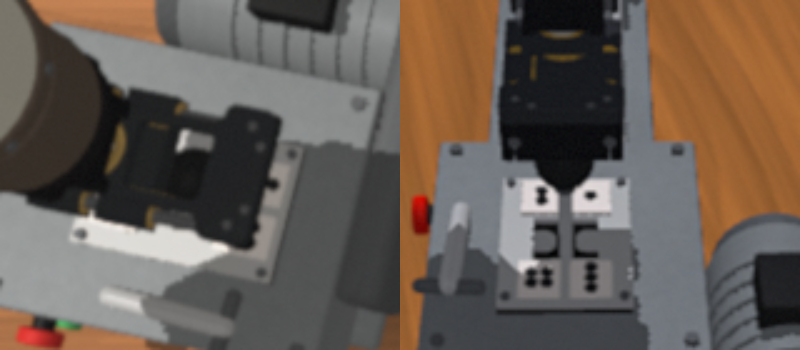

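Call:
{"name": "move_arm", "arguments": {
  "series": [
    {"grip": 0,"xyz": [0,2,0],"angular": [0,0,0]},
    {"grip": 0,"xyz": [0,2,0],"angular": [0,0,0]},
    {"grip": 0,"xyz": [0,2,0],"angular": [0,0,0]},
    {"grip": 0,"xyz": [0,2,0],"angular": [0,0,0]}
  ]
}}

```text
time_s: 7.8
tcp_pos: [0.5337, 0.0546, 0.2512]
ee_rot: [[0.977, -0.215, 0.0], [-0.215, -0.977, 0.002], [0.0, -0.002, -1.0]]
wrist_force: [0.1, 1.7, -1.3]
gripper_width: 0.005
gripper_force: 0.6
```

Call:
{"name": "move_arm", "arguments": {
  "series": [
    {"grip": 0,"xyz": [0,-15,0],"angular": [0,0,0]},
    {"grip": 0,"xyz": [0,-28,0],"angular": [0,0,0]},
    {"grip": 0,"xyz": [-25,-28,0],"angular": [0,0,0]},
    {"grip": 0,"xyz": [-52,-28,0],"angular": [0,0,0]},
    {"grip": 0,"xyz": [-52,0,0],"angular": [0,0,0]},
    {"grip": 0,"xyz": [-52,20,0],"angular": [0,0,0]},
    {"grip": 0,"xyz": [-52,34,0],"angular": [0,0,0]},
    {"grip": 0,"xyz": [-52,34,0],"angular": [0,0,0]},
    {"grip": 0,"xyz": [-52,34,0],"angular": [0,0,0]}
  ]
}}

```text
time_s: 8.7
tcp_pos: [0.4761, 0.0328, 0.2512]
ee_rot: [[0.977, -0.215, 0.001], [-0.215, -0.977, 0.002], [0.001, -0.002, -1.0]]
wrist_force: [-0.2, 0.2, 0.1]
gripper_width: 0.005
gripper_force: 0.0
```

```bash
python3 -c "
from h import *
st((16,-39,252)); knob('pics/a5.png')"
```

```text
t 8.7 winder mm [-50.9 -38.5 251.2] F(w) [-0.2  0.2  0.1] grip 0.01
 rot [-0.0022 -0.0006 -0.0002]
 to (16, -39, 252) tool mm [66.9  0.5 -0.8]
```

View pics/a5.png

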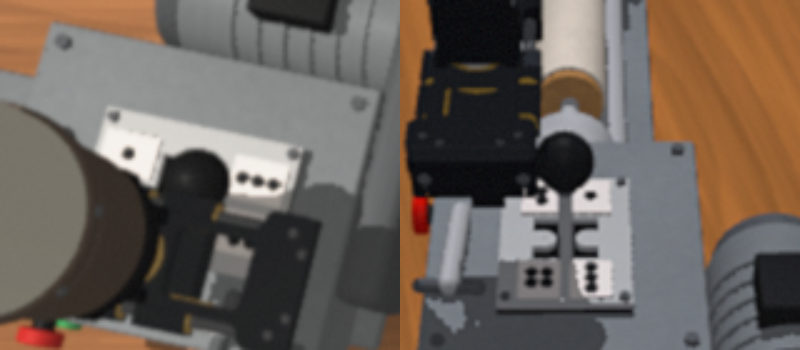

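```bash
python3 -c "
from h import *
import pickle
d=pickle.load(open('c0.pkl','rb'))
for y in(-30,-39,-45):
  for n,(x0,y0) in dict(top=(95,175),side=(230,50)).items():
    q=proj(d[n],C+W@np.array([0,y,256])/1e3); print(y,n,(q-[x0,y0])*2.5+[400*(n=='side'),0])
q=proj(d['side'],C+W@np.array([0,-16,160])/1e3); print((q-[230,50])*2.5+[400,0])
"
```

```text
-30 top [185.00968237 179.2524051 ]
-30 side [560.29920225 154.25241934]
-39 top [199.4470595  182.31681548]
-39 side [560.17598571 162.59804318]
-45 top [209.07782847 184.36099761]
-45 side [560.09294383 168.22258253]
[563.35305358 251.87444125]
```

The side view has the knob at (565,161), matching knob y ≈ -38 mm and x ≈ +2 mm, so the lever is in the right column at neutral. Now push away into third.

Call:
{"name": "move_arm", "arguments": {
  "series": [
    {"grip": 0,"xyz": [8,0,0],"angular": [0,0,0]},
    {"grip": 0,"xyz": [15,0,0],"angular": [0,0,0]},
    {"grip": 0,"xyz": [20,0,0],"angular": [0,0,0]},
    {"grip": 0,"xyz": [25,0,0],"angular": [0,0,0]},
    {"grip": 0,"xyz": [29,0,0],"angular": [0,0,0]},
    {"grip": 0,"xyz": [33,0,0],"angular": [0,0,0]},
    {"grip": 0,"xyz": [37,0,0],"angular": [0,0,0]},
    {"grip": 0,"xyz": [41,0,0],"angular": [0,0,0]},
    {"grip": 0,"xyz": [45,0,0],"angular": [0,0,0]}
  ]
}}

```text
time_s: 9.7
tcp_pos: [0.5198, 0.0228, 0.2512]
ee_rot: [[0.977, -0.215, 0.001], [-0.215, -0.977, 0.002], [0.0, -0.002, -1.0]]
wrist_force: [-2.5, 2.6, 2.4]
gripper_width: 0.004
gripper_force: 1.5
```

Call:
{"name": "move_arm", "arguments": {
  "series": [
    {"grip": 0,"xyz": [4,0,0],"angular": [0,0,0]},
    {"grip": 0,"xyz": [8,0,0],"angular": [0,0,0]},
    {"grip": 0,"xyz": [12,0,0],"angular": [0,0,0]},
    {"grip": 0,"xyz": [15,0,0],"angular": [0,0,0]},
    {"grip": 0,"xyz": [17,0,0],"angular": [0,0,0]},
    {"grip": 0,"xyz": [17,0,0],"angular": [0,0,0]}
  ]
}}

```text
time_s: 10.3
tcp_pos: [0.536, 0.0192, 0.2504]
ee_rot: [[0.977, -0.215, -0.001], [-0.215, -0.977, 0.002], [-0.001, -0.002, -1.0]]
wrist_force: [-3.1, 1.8, -0.8]
gripper_width: 0.008
gripper_force: 1.4
```

```bash
python3 -c "
from h import *
st((16,-39,252))"
```

```text
t 10.3 winder mm [ 10.6 -38.9 250.4] F(w) [-3.4  1.1 -0.8] grip 0.01
 rot [-0.0015  0.0012 -0.0002]
 to (16, -39, 252) tool mm [ 5.4  0.1 -1.6]
```

Continue in 1–2 mm steps until the force rises at the slot's end.

Call:
{"name": "move_arm", "arguments": {
  "series": [
    {"grip": 0,"xyz": [1,0,0],"angular": [0,0,0]},
    {"grip": 0,"xyz": [2,0,0],"angular": [0,0,0]},
    {"grip": 0,"xyz": [3,0,0],"angular": [0,0,0]},
    {"grip": 0,"xyz": [4,0,0],"angular": [0,0,0]},
    {"grip": 0,"xyz": [4,0,0],"angular": [0,0,0]}
  ]
}}

```text
time_s: 10.8
tcp_pos: [0.5398, 0.0183, 0.2509]
ee_rot: [[0.977, -0.215, -0.0], [-0.215, -0.977, 0.002], [-0.001, -0.002, -1.0]]
wrist_force: [-3.3, 1.5, -2.5]
gripper_width: 0.005
gripper_force: 1.9
```

Call:
{"name": "move_arm", "arguments": {
  "series": [
    {"grip": 0,"xyz": [1,0,0],"angular": [0,0,0]},
    {"grip": 0,"xyz": [1,0,0],"angular": [0,0,0]}
  ]
}}

```text
time_s: 11.0
tcp_pos: [0.5404, 0.0182, 0.2508]
ee_rot: [[0.977, -0.215, -0.001], [-0.215, -0.977, 0.002], [-0.002, -0.002, -1.0]]
wrist_force: [-5.1, 2.4, -2.3]
gripper_width: 0.008
gripper_force: 2.6
```

```bash
python3 -c "
from h import *
st((16,-39,252))"
```

```text
t 11.0 winder mm [ 15.1 -39.  250.8] F(w) [-5.5  1.3 -2.3] grip 0.01
 rot [-0.0016  0.0016 -0.    ]
 to (16, -39, 252) tool mm [ 0.8  0.  -1.2]
```

Call:
{"name": "move_arm", "arguments": {
  "series": [
    {"grip": 0,"xyz": [1,0,0],"angular": [0,0,0]},
    {"grip": 0,"xyz": [1,0,0],"angular": [0,0,0]}
  ]
}}

```text
time_s: 11.2
tcp_pos: [0.5409, 0.018, 0.2507]
ee_rot: [[0.977, -0.215, -0.002], [-0.215, -0.977, 0.002], [-0.003, -0.001, -1.0]]
wrist_force: [-5.5, 2.7, -2.3]
gripper_width: 0.004
gripper_force: 3.3
```

Call:
{"name": "move_arm", "arguments": {
  "series": [
    {"grip": 0,"xyz": [1,0,0],"angular": [0,0,0]},
    {"grip": 0,"xyz": [1,0,0],"angular": [0,0,0]}
  ]
}}

```text
time_s: 11.4
tcp_pos: [0.5414, 0.0179, 0.2506]
ee_rot: [[0.977, -0.215, -0.004], [-0.215, -0.977, 0.002], [-0.004, -0.001, -1.0]]
wrist_force: [-6.1, 3.0, -0.4]
gripper_width: 0.011
gripper_force: 4.1
```

The force is climbing and the tool yields, so the lever is at the slot's end. Back away, rise, and check.

Call:
{"name": "move_arm", "arguments": {
  "series": [
    {"grip": 0,"xyz": [-12,0,0],"angular": [0,0,0]},
    {"grip": 0,"xyz": [-40,0,0],"angular": [0,0,0]},
    {"grip": 0,"xyz": [-80,0,-20],"angular": [0,0,0]},
    {"grip": 0,"xyz": [-110,0,-60],"angular": [0,0,0]},
    {"grip": 0,"xyz": [-130,-40,-80],"angular": [0,0,0]},
    {"grip": 0,"xyz": [-130,-90,-80],"angular": [0,0,0]},
    {"grip": 0,"xyz": [-130,-140,-80],"angular": [0,0,0]},
    {"grip": 0,"xyz": [-130,-180,-80],"angular": [0,0,0]},
    {"grip": 0,"xyz": [-130,-180,-80],"angular": [0,0,0]},
    {"grip": 0,"xyz": [-130,-180,-80],"angular": [0,0,0]}
  ]
}}

```text
time_s: 12.4
tcp_pos: [0.4554, 0.2223, 0.3323]
ee_rot: [[0.977, -0.213, 0.004], [-0.213, -0.977, 0.003], [0.003, -0.004, -1.0]]
wrist_force: [0.2, -0.3, -0.2]
gripper_width: 0.006
gripper_force: 0.0
```

```bash
python3 - <<'E'
from h import *
import pickle
st(); knob('pics/a6.png')
d=pickle.load(open('c0.pkl','rb'))
for x in (38,46):
  for n,(x0,y0) in dict(top=(95,175),side=(230,50)).items():
    q=proj(d[n],C+W@np.array([x,-39,248])/1e3); print(x,n,((q-[x0,y0])*2.5+[400*(n=='side'),0]).round(1))
E
```

```text
t 12.4 winder mm [-111.8  142.1  332.3] F(w) [ 0.2 -0.3 -0.2] grip 0.01
 rot [-0.0038 -0.0031  0.0017]
38 top [219.5 124.8]
38 side [617.6 172.3]
46 top [222.8 112.4]
46 side [629.6 172.2]
```

View pics/a6.png

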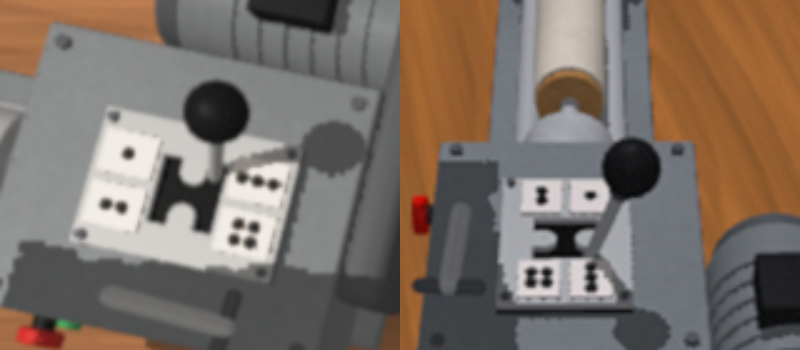

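The stem is home beside the three dots: knob at (216,112) in the top crop and (631,168) in the side crop. I'll check its sideways lean numerically.

```bash
python3 - <<'E'
from h import *
A=[];B=[]
for n,(x0,y0,x1,y1) in dict(top=(163,202,203,238),side=(465-160-0,100,340,134)).items():
    c=r.capture(n); m=(c["img"][y0:y1,x0:x1].max(2)<48).astype(np.uint8)
    cs,_=cv2.findContours(cv2.morphologyEx(m,cv2.MORPH_OPEN,np.ones((5,5))),0,2); k=max(cs,key=cv2.contourArea)
    (u,v),rad=cv2.minEnclosingCircle(k); print(n,u+x0,v+y0,rad)
    o,d=ray(c,(u+x0,v+y0)); d/=np.linalg.norm(d); M=np.eye(3)-np.outer(d,d); A.append(M);B.append(M@o)
X=np.linalg.solve(sum(A),sum(B)); w=W.T@(X-C)*1e3
print("knob winder mm",w.round(1),"select",np.arctan2(w[1],w[2]-95),np.arcsin(w[1]/165),"shift",np.arctan2(w[0],w[2]-95),[np.linalg.norm(M@X-q) for M,q in zip(A,B)])
E
```

```text
top 181.4076919555664 219.26538467407227 12.17913818359375
side 321.6648349761963 117.30219841003418 12.105195999145508
knob winder mm [ 46.  -34.7 248. ] select -0.222886766348245 -0.21176758296888545 shift 0.29198349090778053 [np.float64(0.00021504311730383393), np.float64(0.00021504311730383247)]
```

It is home, but the lean (about -0.21 to -0.22) is close to the -0.2 limit. I'll nudge the knob 4 mm further right for margin.

Call:
{"name": "move_arm", "arguments": {
  "series": [
    {"grip": 0,"xyz": [40,30,0],"angular": [0,0,0]},
    {"grip": 0,"xyz": [79,58,0],"angular": [0,0,0]},
    {"grip": 0,"xyz": [118,87,0],"angular": [0,0,0]},
    {"grip": 0,"xyz": [148,110,0],"angular": [0,0,0]},
    {"grip": 0,"xyz": [158,117,0],"angular": [0,0,0]},
    {"grip": 0,"xyz": [158,117,30],"angular": [0,0,0]},
    {"grip": 0,"xyz": [158,117,60],"angular": [0,0,0]},
    {"grip": 0,"xyz": [158,117,80],"angular": [0,0,0]},
    {"grip": 0,"xyz": [158,117,80],"angular": [0,0,0]},
    {"grip": 0,"xyz": [158,117,80],"angular": [0,0,0]}
  ]
}}

```text
time_s: 13.6
tcp_pos: [0.5841, 0.0731, 0.2523]
ee_rot: [[0.977, -0.215, 0.002], [-0.215, -0.977, 0.002], [0.002, -0.002, -1.0]]
wrist_force: [-0.2, -0.1, 0.4]
gripper_width: 0.003
gripper_force: 0.0
```

```bash
python3 -c "
from h import *
st((46,0,251),(46,-5,251))"
```

```text
t 13.6 winder mm [ 46.   24.  252.3] F(w) [-0.2 -0.1  0.4] grip 0.0
 rot [-0.002  -0.0016  0.0002]
 to (46, 0, 251) tool mm [-0.  24.   1.2]
 to (46, -5, 251) tool mm [-0.  29.   1.2]
```

Call:
{"name": "move_arm", "arguments": {
  "series": [
    {"grip": 0,"xyz": [0,8,0],"angular": [0,0,0]},
    {"grip": 0,"xyz": [0,16,0],"angular": [0,0,0]},
    {"grip": 0,"xyz": [0,20,0],"angular": [0,0,0]},
    {"grip": 0,"xyz": [0,23,0],"angular": [0,0,0]},
    {"grip": 0,"xyz": [0,25,0],"angular": [0,0,0]},
    {"grip": 0,"xyz": [0,27,0],"angular": [0,0,0]},
    {"grip": 0,"xyz": [0,29,0],"angular": [0,0,0]},
    {"grip": 0,"xyz": [0,29,0],"angular": [0,0,0]}
  ]
}}

```text
time_s: 14.4
tcp_pos: [0.5777, 0.045, 0.2511]
ee_rot: [[0.977, -0.215, 0.001], [-0.215, -0.977, 0.002], [0.0, -0.002, -1.0]]
wrist_force: [-0.5, -0.5, 0.4]
gripper_width: 0.004
gripper_force: 0.0
```

Call:
{"name": "move_arm", "arguments": {
  "series": [
    {"grip": 0,"xyz": [0,-10,0],"angular": [0,0,0]},
    {"grip": 0,"xyz": [0,-25,0],"angular": [0,0,0]},
    {"grip": 0,"xyz": [0,-40,-40],"angular": [0,0,0]},
    {"grip": 0,"xyz": [0,-60,-80],"angular": [0,0,0]},
    {"grip": 0,"xyz": [-30,-90,-80],"angular": [0,0,0]},
    {"grip": 0,"xyz": [-65,-120,-80],"angular": [0,0,0]},
    {"grip": 0,"xyz": [-100,-140,-80],"angular": [0,0,0]},
    {"grip": 0,"xyz": [-140,-150,-80],"angular": [0,0,0]},
    {"grip": 0,"xyz": [-140,-150,-80],"angular": [0,0,0]},
    {"grip": 0,"xyz": [-140,-150,-80],"angular": [0,0,0]}
  ]
}}

```text
time_s: 15.4
tcp_pos: [0.4726, 0.2229, 0.332]
ee_rot: [[0.977, -0.212, 0.002], [-0.212, -0.977, 0.002], [0.001, -0.003, -1.0]]
wrist_force: [-0.4, -0.6, -0.1]
gripper_width: 0.002
gripper_force: 0.0
```

```bash
python3 - <<'E'
from h import *
st()
A=[];B=[]
for n,(x0,y0,x1,y1) in dict(top=(163,202,203,238),side=(305,100,340,134)).items():
    c=r.capture(n); m=(c["img"][y0:y1,x0:x1].max(2)<48).astype(np.uint8)
    cs,_=cv2.findContours(cv2.morphologyEx(m,cv2.MORPH_OPEN,np.ones((5,5))),0,2); k=max(cs,key=cv2.contourArea)
    (u,v),rad=cv2.minEnclosingCircle(k); print(n,u+x0,v+y0,rad)
    o,d=ray(c,(u+x0,v+y0)); d/=np.linalg.norm(d); M=np.eye(3)-np.outer(d,d); A.append(M);B.append(M@o)
X=np.linalg.solve(sum(A),sum(B)); w=W.T@(X-C)*1e3
print(w.round(1),np.arcsin(w[1]/165),np.arctan2(w[1],w[2]-95))
E
```

```text
t 15.4 winder mm [-95.1 146.4 332. ] F(w) [-0.2 -0.7 -0.1] grip 0.0
 rot [-0.0028 -0.0011  0.0031]
top 181.27777862548828 219.63888931274414 12.194669723510742
side 321.5 117.5 12.349188804626465
[ 45.6 -34.4 247.4] -0.20994533600721854 -0.22198256131300673
```

The finger reached y = -4.6 mm without touching, so the finger is thinner than I assumed. Same nudge again, going a little deeper and watching the force.

Call:
{"name": "move_arm", "arguments": {
  "series": [
    {"grip": 0,"xyz": [40,10,0],"angular": [0,0,0]},
    {"grip": 0,"xyz": [75,35,0],"angular": [0,0,0]},
    {"grip": 0,"xyz": [110,70,0],"angular": [0,0,0]},
    {"grip": 0,"xyz": [141,105,0],"angular": [0,0,0]},
    {"grip": 0,"xyz": [141,122,0],"angular": [0,0,0]},
    {"grip": 0,"xyz": [141,122,30],"angular": [0,0,0]},
    {"grip": 0,"xyz": [141,122,60],"angular": [0,0,0]},
    {"grip": 0,"xyz": [141,122,81],"angular": [0,0,0]},
    {"grip": 0,"xyz": [141,122,81],"angular": [0,0,0]},
    {"grip": 0,"xyz": [141,122,81],"angular": [0,0,0]}
  ]
}}

```text
time_s: 16.5
tcp_pos: [0.5852, 0.0717, 0.2506]
ee_rot: [[0.977, -0.215, 0.001], [-0.215, -0.977, 0.001], [0.001, -0.001, -1.0]]
wrist_force: [-0.4, -0.0, 0.3]
gripper_width: 0.002
gripper_force: 0.0
```

Call:
{"name": "move_arm", "arguments": {
  "series": [
    {"grip": 0,"xyz": [0,10,0],"angular": [0,0,0]},
    {"grip": 0,"xyz": [0,18,0],"angular": [0,0,0]},
    {"grip": 0,"xyz": [0,24,0],"angular": [0,0,0]},
    {"grip": 0,"xyz": [0,28,0],"angular": [0,0,0]},
    {"grip": 0,"xyz": [0,30,0],"angular": [0,0,0]},
    {"grip": 0,"xyz": [0,31,0],"angular": [0,0,0]},
    {"grip": 0,"xyz": [0,31,0],"angular": [0,0,0]}
  ]
}}

```text
time_s: 17.2
tcp_pos: [0.5783, 0.0421, 0.2506]
ee_rot: [[0.977, -0.214, 0.002], [-0.214, -0.977, 0.002], [0.001, -0.002, -1.0]]
wrist_force: [0.2, 1.5, 2.2]
gripper_width: 0.007
gripper_force: 1.0
```

Call:
{"name": "move_arm", "arguments": {
  "series": [
    {"grip": 0,"xyz": [0,1,0],"angular": [0,0,0]},
    {"grip": 0,"xyz": [0,2,0],"angular": [0,0,0]},
    {"grip": 0,"xyz": [0,2,0],"angular": [0,0,0]}
  ]
}}

```text
time_s: 17.5
tcp_pos: [0.5777, 0.0399, 0.2503]
ee_rot: [[0.977, -0.214, 0.001], [-0.214, -0.977, 0.002], [0.001, -0.002, -1.0]]
wrist_force: [0.1, 2.4, 1.5]
gripper_width: 0.005
gripper_force: 1.2
```

```bash
python3 -c "
from h import *
st((46,-9,251))"
```

```text
t 17.5 winder mm [ 46.9  -9.7 250.3] F(w) [-0.4  2.4  1.5] grip 0.01
 rot [-0.002  -0.0006  0.0004]
 to (46, -9, 251) tool mm [-0.9 -0.7 -0.7]
```

Call:
{"name": "move_arm", "arguments": {
  "series": [
    {"grip": 0,"xyz": [0,-10,0],"angular": [0,0,0]},
    {"grip": 0,"xyz": [0,-25,0],"angular": [0,0,0]},
    {"grip": 0,"xyz": [0,-40,-40],"angular": [0,0,0]},
    {"grip": 0,"xyz": [0,-60,-80],"angular": [0,0,0]},
    {"grip": 0,"xyz": [-30,-90,-80],"angular": [0,0,0]},
    {"grip": 0,"xyz": [-65,-120,-80],"angular": [0,0,0]},
    {"grip": 0,"xyz": [-100,-140,-80],"angular": [0,0,0]},
    {"grip": 0,"xyz": [-140,-150,-80],"angular": [0,0,0]},
    {"grip": 0,"xyz": [-140,-150,-80],"angular": [0,0,0]},
    {"grip": 0,"xyz": [-140,-150,-80],"angular": [0,0,0]}
  ]
}}

```text
time_s: 18.5
tcp_pos: [0.4724, 0.2173, 0.3306]
ee_rot: [[0.977, -0.212, 0.001], [-0.212, -0.977, 0.002], [0.001, -0.002, -1.0]]
wrist_force: [-0.2, 0.3, -0.4]
gripper_width: 0.001
gripper_force: 0.0
```

```bash
python3 - <<'E'
from h import *
st()
A=[];B=[]
for n,(x0,y0,x1,y1) in dict(top=(163,202,203,238),side=(305,100,340,136)).items():
    c=r.capture(n); m=(c["img"][y0:y1,x0:x1].max(2)<48).astype(np.uint8)
    cs,_=cv2.findContours(cv2.morphologyEx(m,cv2.MORPH_OPEN,np.ones((5,5))),0,2); k=max(cs,key=cv2.contourArea)
    (u,v),rad=cv2.minEnclosingCircle(k); print(n,u+x0,v+y0,rad)
    o,d=ray(c,(u+x0,v+y0)); d/=np.linalg.norm(d); M=np.eye(3)-np.outer(d,d); A.append(M);B.append(M@o)
X=np.linalg.solve(sum(A),sum(B)); w=W.T@(X-C)*1e3
print(w.round(1),np.arcsin(w[1]/165),np.arctan2(w[1],w[2]-95))
E
```

```text
t 18.5 winder mm [-94.1 140.9 330.6] F(w) [-0.2  0.3 -0.4] grip 0.0
 rot [-0.0018 -0.0005  0.0027]
top 184.5 220.0 12.175895690917969
side 322.0 119.5 12.093486785888672
[ 46.2 -39.2 246.9] -0.24007935072481984 -0.25271617392724033
```

The knob is now at (46, -39, 247) mm, which matches fully home in third. Handing in.

```bash
python3 -c "
from h import *
print(r.finish_job())"
```

```text
the job is handed in; nothing more can be done
None
```

The lever is home in third (three dots), knob measured at about (46, -39, 247) mm in the winder frame, with the arm clear of everything; I handed the job in at about 18.5 s, and the hand-in gave no verdict.

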